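# Pin a framed prism on the locating plate

## Robot

A 6-joint arm with a two-finger parallel gripper is mounted at the origin on the work surface. World frame = base frame: x ahead of the robot, y to its left, z up, the work surface at z = 0. Lengths are in m, angles in rad, forces in N, time in s.
With the tool pointing down it reaches from about 0.4 to 0.925 m from the base axis. Payload 12.5 kg.
Tool frame: the origin (TCP) lies midway between the tips of the shut fingers; the grasp point (between the pads) lies ctrl.grip_point_offset behind it (ctrl.grip_point_offset is the distance from the TCP to the grasp point, in m); z points along the fingers, x is the direction in which the jaws open and shut, and the axes are right-handed (so a half turn about z gives the same grasp; the last joint's range is limited). The gripper opens to 95 mm and grips with 3 to 60 N. Pads are 20 mm wide; open, the fingers measure 119 mm over their backs; the gripper's body (75 mm by 180 mm) begins 59 mm behind the grasp point.
Start: joints at [1.193, 0.491, 1.559, -0, 1.092, -0.106], TCP at [0.168, 0.602, 0.215] pointing down, gripper open.
Joint ranges: [-3.1, 3.1], [-0.84, 2.19], [0.05, 2.79], [-1.13, 4.28], [0.06, 2.93], [-2.69, 2.69]. Speed limits (rad/s): [2.22, 2.22, 2.79, 3.14, 3.14, 3.14].

## Interface

Orientations are given as a unit quaternion [w, x, y, z].
In Python, from station import ctrl, imaging, boxes_of gives the robot as it stands.
- The arm moves only by the tool carry_out, never from a script. Its argument "deltas" is a list that holds one entry, the list of rows, each a list of 7 numbers: the shift along the tool's x, y, z in cm, then the turn, a rotation vector about the tool's x, y, z in degrees, then the closure, from 0 (fully open) to 1 (shut). A call has 1 to 12 rows; each row is the pose to reach, as a shift and turn from the pose commanded when the call began, along the tool's axes at that moment; what a row does not reach only later rows make up. A row lasts 1/10 s, in which the tool goes at most 50 mm and 8.59 degrees, less where a joint would pass 70% of its speed; a pose out of reach is approached as far as the arm can. A call with a gripper value outside its range is refused whole. The fingers move at their own pace and stop on an object; "force" is the grip in N (left out, the last holds). Time passes only in rows, so rows that repeat a pose let the fingers close. It gives the time, the measured TCP pose, the force and the opening at its end, in the units of the state.
- ctrl.get_state(): the state, without advancing time (a new reading comes with each control period).
- imaging.capture(name): name is "scene" or "top" or "wrist"; returns the picture (384x512x3 uint8, blue, green, red); there is no depth.
- imaging.camera_model(name): a dict with "intrinsics" (3x3 intrinsics, pixels), "distortion" ([k1, k2, p1, p2, k3] as OpenCV has them; the pictures are not rectified), "R" (3x3) and "t" (3): a world point X has camera coordinates R X + t; the wrist camera has in their place "mount" (4x4, takes a point from camera to tool coordinates, whose origin is the TCP and whose axes are the tool frame's). Camera axes: x right, y down, z forward; pixel columns grow to the right and rows downward; lengths in m; the calibration is good to about 2 mm. A picture is of the moment at which its call begins: read the wrist's pose just before it. camera_model takes no time and is no camera call.
- ctrl.job_done(): hands the job in, once; it reports no verdict.
Trained networks look in the newest picture that a camera, given by its name, has taken for a name from the list of things; names that differ only in an ending like _2 or _b are one class to them, and where a whole thing is asked for, a point or a joint stands for the part that bears it (a point fixed in the world has none). Each returns a list of dicts, best first, with "score" (0 to 1); they miss things now and then, are a little off and sometimes report something else, mostly with a low value. They report only what shows in the picture. A call takes as long as a camera call.
- boxes_of(camera, target): "location" ([column, row] in pixels, amid what is visible of it).
The state is a dict: "t": time; "joint_positions": joint angles; "qvel": joint speeds; "effort": joint torques, N m; "ee_pos": TCP position; "ee_rot": TCP orientation; "ft_force": force on the tool from outside, world axes, zero at the start; "moment": the same for the moment, N m; "width": finger opening in m.
Only numpy, scipy, OpenCV 4.12 (cv2) and the standard library are available. Lean on these libraries where they do the work, as an engineer would, in place of code of your own. Each camera call takes 0.05 s, during which the arm holds its last target. There are 200 camera calls.

## Task

Move the brass-framed prism from its cork nest onto the iron locating plate, its long straight edge along the fence, and gently nudge it along the fence until its hole drops over the steel locating pin and its sole lies fully home, flush on the plate. Then turn the keeper a quarter turn so that its nose lies over the sole, and let go of everything. Keep the forces light throughout, and leave the other things on the bench and in the nest where they are.

Things in the scene. Friction and masses are not known exactly. Their poses are not given: they have to be found in the camera images.
- jig: Iron locating plate fixed to the bench, 160 (x) x 230 (y) x 20 mm. Origin: centre of its underside; z up, flat deck at z = +20 mm. A steel fence bar runs along y on its +x side: its face, at x = +55 mm, looks to -x and stands 16 mm above the deck. The brass keeper turns on an upright pivot at x = -30, y = +5 mm.
- slot_mid (a point): Middle of the slot in the deck, at deck height (plate's x +39.5, y -55 mm; same axes). The steel locating pin, 10 mm in diameter, stands 10 mm above the deck, its top chamfered 1.5 mm. It is clamped fast in the slot, anywhere from -18 to +18 mm along y from this point, set anew each time and not measured: it has to be found by feel or by eye.
- carrier_bar (a point): Framed prism (loose, 0.4 to 0.65 kg), centre of its handle bar. A brass sole 6 mm thick carries a glass wedge between two cheeks, with a level bar across the top: 12 mm wide (x), 74 long (y), 14 high, its centre 61 mm above the sole's underside; the narrow top of the glass is 14 mm below the bar. Axes: x across, y lengthwise, z up; once seated they lie along the locating plate's axes.
- carrier_hole (a point): Centre of the hole in the frame's tongue, at the sole's flat underside: 12 mm diameter, right through; at x +8, y -60, z -61 mm from carrier_bar, same axes. From the hole, the sole's long straight edge (for the fence) is at x +15, from y -36 to +100; the narrow tongue spans x -15 to +15, y -36 to +20, and the wide part x -41 to +15, y +20 to +100 mm.
- keeper (a joint): Turn of the brass keeper, rad: 0 = open (nose to the plate's +y, tail to -y), growing clockwise seen from above to 1.571 = closed (nose to +x over the wide part of the sole). Stays where it is left; about 1.5 N at the peg turns it. Its underside is 8.5 mm above the deck: it passes 2.5 mm over a seated sole. Nose 40 mm from the pivot.
- keeper_peg (a point): Middle of the upright steel thumb peg on the keeper's tail: 10 mm diameter, 24 mm tall; this point is 12 mm above the tail's upper face, 28.5 mm above the deck, and 45 mm from the pivot. At joint 0 it lies on the plate's -y side of the pivot, at 1.571 on its -x side.
- nest: Cork block fixed to the bench, 142 (x) x 162 (y) x 15 mm, origin at the centre of its underside, with two pockets 5 mm deep (floors 10 mm above the bench); the framed prism lies in the +x one (62 x 142 mm).
- bare_prism: A bare glass wedge, 38 x 76 x 28 mm high, in the nest's other pocket; not needed. Origin: centre of its underside.
- oilcan_lid: A round copper oil-can lid, 44 mm across, 27 mm high; not needed.
- clamp_key: A black iron clamp key with a cross bar, 95 mm long, 16 mm high; not needed.
- magnifier: A round magnifier 74 mm across with a horn handle, 157 mm long in all; not needed.
- dust_brush: A hand brush; not needed.
- putty_jar: A jar, 60 mm across, 65 mm high; not needed.
- spare_collar: A brass collar, 36 mm across, 12 mm high; not needed.

How it is judged:
By the outcome, as a careful person would: the job done as asked, in the order asked, and still so for the second after the job is handed in, with the robot touching nothing.
It also fails if it takes over 72 s, if anything falls off the work surface, if the arm or the gripper's body presses on something with over 40 N, if the wrist force passes 120 N, or if a joint passes its speed limit or range.

## Working session

There is one attempt and no reset: what is moved stays moved. The work goes in short steps, Python scripts to look and compute and a tool call to move; the robot and the scene stay as the last step left them, time stands still between calls to the robot, and variables do not carry over. Pictures are saved under pics/ and viewed, about 8 in all and at most 12, crops included, and the job is handed in when it is done.

Besides the shell and the picture viewer there is one more tool, called after "Emit:" as name(argument=value, ...), one argument or row to a line, values as JSON. carry_out: Moves the arm, as the interface text tells. Its arguments: {"type":"object","properties":{"deltas":{"type":"array","items":{"type":"array","items":{"type":"array","items":{"type":"number"}}}},"force":{"type":"number"}},"required":["deltas"]}

```bash
ls; mkdir -p pics; cat > h.py <<'E'
import numpy as np,cv2
from scipy.spatial.transform import Rotation as Ro
from station import ctrl,imaging,boxes_of
def pose():
    s=ctrl.get_state();q=s['ee_rot'];return np.array(s['ee_pos']),Ro.from_quat([q[1],q[2],q[3],q[0]]).as_matrix()
def cam(n,pr=None):
    m=imaging.camera_model(n);K=np.array(m['intrinsics']);D=np.array(m['distortion'],float)
    if 'mount' in m:
        p,R=pr or pose();M=np.array(m['mount']);Rc=R@M[:3,:3];c=p+R@M[:3,3]
        return K,D,Rc.T,-Rc.T@c
    return K,D,np.array(m['R']),np.array(m['t'])
def pix(n,X,pr=None):
    K,D,R,t=cam(n,pr);return cv2.projectPoints(np.array(X,float).reshape(-1,3),cv2.Rodrigues(R)[0],t,K,D)[0].reshape(-1,2)
def ray(n,uv,z,pr=None):
    K,D,R,t=cam(n,pr);u=cv2.undistortPoints(np.array(uv,float).reshape(-1,1,2),K,D).reshape(-1,2)
    d=np.c_[u,np.ones(len(u))]@R;c=-R.T@t
    return c+d*((z-c[2])/d[:,2])[:,None]
E
cat > a.py <<'E'
from h import *
s=ctrl.get_state();print(s,ctrl.grip_point_offset)
for n in('top','scene'):
    cv2.imwrite(f'pics/{n}0.png',cv2.resize(imaging.capture(n),(800,600)))
    K,D,R,t=cam(n);print(n,-R.T@t,K[0,0])
    for o in('jig','carrier_bar','carrier_hole','keeper','keeper_peg','nest','slot_mid'):
        print(o,[(b['location'],round(b['score'],2)) for b in boxes_of(n,o)[:3]])
print(imaging.camera_model('wrist'))
E
python3 a.py
```

```text
pics
{'t': 0.0, 'joint_positions': array([ 1.19342151e+00,  4.91563129e-01,  1.55945971e+00, -3.47641853e-05,
        1.09166174e+00, -1.05563294e-01]), 'qvel': array([-0.00125117,  0.00125812,  0.00028088, -0.00151243,  0.00116615,
        0.00185088]), 'effort': array([ 2.40867892e-03, -6.12632275e+01, -2.58193821e+01,  6.92475890e-02,
        4.80726804e-02, -7.65049072e-05]), 'ee_pos': array([0.1676734 , 0.60183981, 0.21405599]), 'ee_rot': array([ 2.95730245e-04,  7.96385917e-01,  6.04788536e-01, -4.59187843e-04]), 'ft_force': array([-0.23137305,  0.30285177,  0.44991482]), 'moment': array([-0.08445874,  0.02749453, -0.00433562]), 'width': 0.09488942536358907} 0.0188
top [0.36656276 0.01632004 1.27121429] 469.36267997067586
jig [([181.7, 207.6], 0.61)]
carrier_bar [([344.8, 217.9], 0.74)]
carrier_hole [([343.9, 213.9], 0.56)]
keeper [([174.7, 218.1], 0.66), ([154.2, 142.2], 0.47)]
keeper_peg [([173.5, 217.5], 0.64)]
nest [([351.8, 231.4], 0.9)]
slot_mid [([181.4, 208.6], 0.91), ([342.8, 216.9], 0.25)]
scene [ 1.32750224 -0.39440474  0.69580998] 360.79306140863144
jig [([304.7, 19
[... 175 characters left out ...]
peg [([301.4, 174.7], 0.48)]
nest [([154.5, 230.1], 0.89)]
slot_mid [([305.6, 190.3], 0.6)]
{'intrinsics': array([[331.51075625,   0.        , 255.79214935],
       [  0.        , 331.51075625, 192.47767369],
       [  0.        ,   0.        ,   1.        ]]), 'distortion': array([-0.06510848,  0.        ,  0.        ,  0.        ,  0.        ]), 'mount': array([[ 9.99999830e-01, -9.00214888e-05,  5.75496817e-04,
        -2.04395680e-04],
       [-7.23512910e-05,  9.61139008e-01,  2.76064851e-01,
        -7.89162870e-02],
       [-5.77984208e-04, -2.76064846e-01,  9.61138838e-01,
        -1.69486104e-01],
       [ 0.00000000e+00,  0.00000000e+00,  0.00000000e+00,
         1.00000000e+00]])}
```

View pics/top0.png

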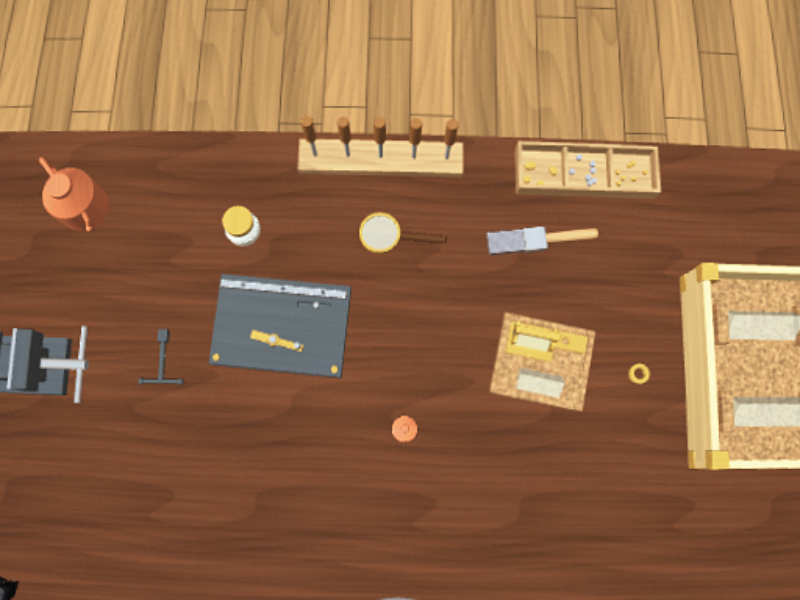

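View pics/scene0.png

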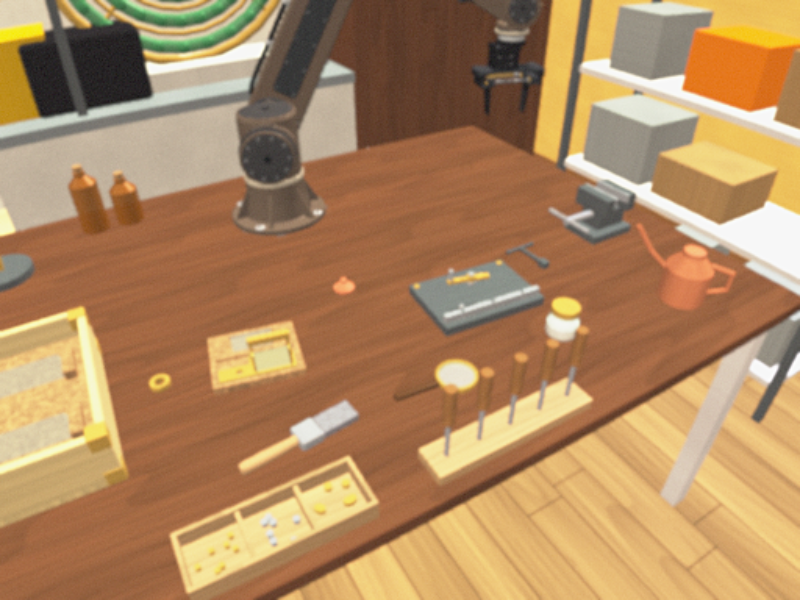

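Top view (800 px): the jig's fence is up (+x) and the pin is near (316,304). The keeper is open with its peg near (299,346), and the carrier sits in the nest near (550,340) with its tongue to the right (-y).

```bash
cat > b.py <<'E'
from h import *
def fit(px,z,hx,hy):
    W=ray('top',np.array(px)*.64,z)[:,:2]  # TL,TR,BR,BL: (+x+y),(+x,-y),(-x,-y),(-x,+y)
    c=W.mean(0);ux=W[0]+W[1]-W[2]-W[3];uy=W[0]+W[3]-W[1]-W[2]
    a=np.degrees([np.arctan2(ux[1],ux[0]),np.arctan2(-uy[0],uy[1])]);print(c,a,np.linalg.norm(ux)/2,np.linalg.norm(uy)/2);return c,np.radians(a.mean())
c,a=fit([(221,275),(350,287),(341,377),(210,363)],.02,.08,.115)
R=lambda a:np.array([[np.cos(a),-np.sin(a)],[np.sin(a),np.cos(a)]])
print('slot',c+R(a)@[.0395,-.055],'pivot',c+R(a)@[-.03,.005],'pin px',ray('top',np.array([(316,304)])*.64,.03))
fit([(505,313),(595,331),(582,410),(490,391)],.015,.071,.081)
print(ray('top',[(344.8,217.9)],.04))
E
python3 b.py
```

```text
[0.58331751 0.21423439] [-3.36203953 -4.35016484] 0.1576007614526903 0.22892134192147923
slot [0.61902929 0.15670249] pivot [0.55372168 0.2212406 ] pin px [[0.61989064 0.1522589  0.03      ]]
[ 0.53152586 -0.24360887] [-10.90335414 -10.41224345] 0.1402120690905172 0.1618981698080053
[[ 0.5632351  -0.23117757  0.04      ]]
```

Emit:
carry_out(
  deltas=[
    [[-29, 53, 0, 0, 0, 78.5, 0], [-29, 53, 0, 0, 0, 78.5, 0], [-29, 53, 0, 0, 0, 78.5, 0], [-29, 53, 0, 0, 0, 78.5, 0], [-29, 53, 0, 0, 0, 78.5, 0], [-29, 53, 0, 0, 0, 78.5, 0], [-29, 53, 0, 0, 0, 78.5, 0], [-29, 53, 0, 0, 0, 78.5, 0], [-29, 53, 0, 0, 0, 78.5, 0], [-29, 53, 0, 0, 0, 78.5, 0], [-29, 53, 0, 0, 0, 78.5, 0], [-29, 53, 0, 0, 0, 78.5, 0]],
  ],
)

```text
t: 2.0
ee_pos: [0.5988, 0.1816, 0.2148]
ee_rot: [-0.0, 0.999, -0.036, 0.0]
ft_force: [-0.2, 0.3, 1.1]
width: 0.0949
```

```bash
cat > c.py <<'E'
from h import *
import sys
print(pose()[0],np.degrees(np.arctan2(pose()[1][1,0],pose()[1][0,0])))
im=imaging.capture('wrist');cv2.imwrite(f'pics/{sys.argv[1]}.png',cv2.resize(im,(800,600),interpolation=cv2.INTER_CUBIC))
for o in sys.argv[2:]: print(o,[(b['location'],round(b['score'],2)) for b in boxes_of('wrist',o)[:2]])
E
python3 c.py w1 keeper_peg slot_mid
```

```text
[0.59878097 0.181585   0.21478986] -4.08603393469084
keeper_peg [([209.0, 134.7], 0.7), ([238.7, 128.0], 0.42)]
slot_mid [([241.2, 125.0], 0.87)]
```

View pics/w1.png

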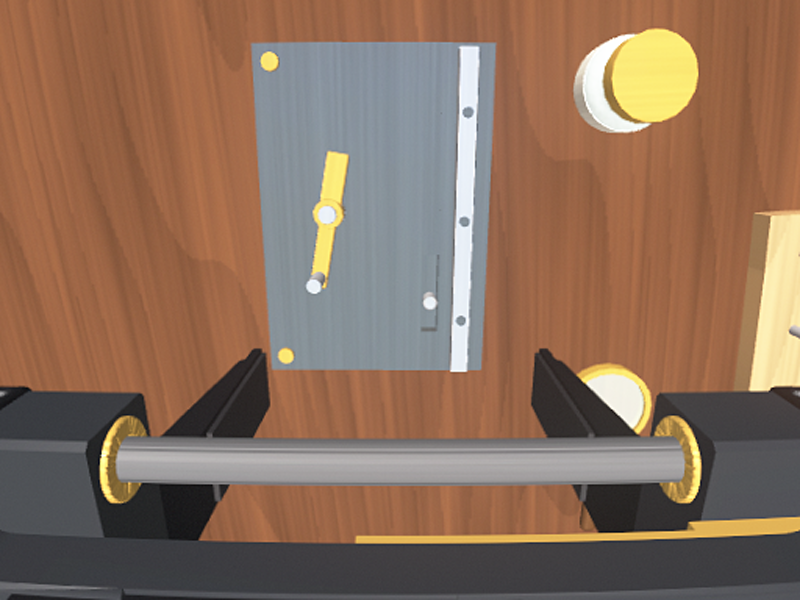

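```bash
cat > d.py <<'E'
from h import *
W=ray('wrist',np.array([(495,43),(480,370),(272,371),(251,44)])*.64,.02)[:,:2]
print(W)
c=W.mean(0);ux=W[0]+W[1]-W[2]-W[3];uy=W[0]+W[3]-W[1]-W[2]
a=np.array([np.arctan2(ux[1],ux[0]),np.arctan2(-uy[0],uy[1])]);print(c,np.degrees(a),np.linalg.norm(ux)/2,np.linalg.norm(uy)/2)
a=(a[0]*160+a[1]*230)/390
R=np.array([[np.cos(a),-np.sin(a)],[np.sin(a),np.cos(a)]])
for n,p,z in(('pin',(430.5,300),.03),('peg',(314,286.5),.0605),('pivot',(327,214),.04),('nose',(338,152),.034),('fence',(458,45),.036),('fence',(450,370),.036)):
    w=ray('wrist',np.array([p])*.64,z)[0,:2];print(n,w,R.T@(w-c)*1000)
E
python3 d.py
```

```text
[[0.67080105 0.32395925]
 [0.65291404 0.09558267]
 [0.49460563 0.10645838]
 [0.51235958 0.33575156]]
[0.58267008 0.21543796] [-4.09336097 -4.45291275] 0.15877997288463697 0.22952772069502872
pin [0.6181022 0.1566229] [ 39.74755022 -55.98910527]
peg [0.54251442 0.18008267] [-37.38811951 -38.27011777]
pivot [0.55305113 0.22356984] [-30.14584368   5.88534725]
nose [0.56373901 0.26253117] [-22.41305826  45.53909863]
fence [0.64481218 0.32142626] [ 54.00990437 110.35438028]
fence [0.62894789 0.10445044] [  54.47936142 -107.20011896]
```

Emit:
carry_out(
  deltas=[
    [[-0.7, 38.3, 0, 0, 0, 6.5, 0], [-0.7, 38.3, 0, 0, 0, 6.5, 0], [-0.7, 38.3, 0, 0, 0, 6.5, 0], [-0.7, 38.3, 0, 0, 0, 6.5, 0], [-0.7, 38.3, 0, 0, 0, 6.5, 0], [-0.7, 38.3, 0, 0, 0, 6.5, 0], [-0.7, 38.3, 0, 0, 0, 6.5, 0], [-0.7, 38.3, 0, 0, 0, 6.5, 0], [-0.7, 38.3, 0, 0, 0, 6.5, 0], [-0.7, 38.3, 0, 0, 0, 6.5, 0]],
  ],
)

```text
t: 3.15
ee_pos: [0.563, -0.1976, 0.2146]
ee_rot: [-0.0, 0.996, -0.092, -0.0]
ft_force: [-0.5, 0.5, -0.5]
width: 0.095
```

```bash
python3 c.py w2 carrier_bar carrier_hole
```

```text
[ 0.56303415 -0.1976265   0.2145658 ] -10.6083226467237
carrier_bar [([265.0, 198.2], 0.79)]
carrier_hole [([263.6, 198.7], 0.63), ([418.4, 154.8], 0.38)]
```

View pics/w2.png

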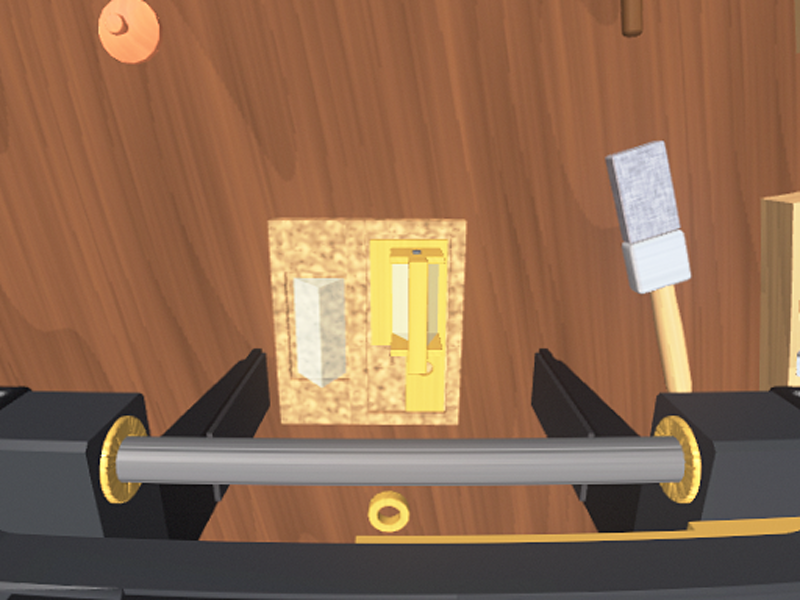

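```bash
cat > e.py <<'E'
from h import *
S=lambda p,z:ray('wrist',np.array(p)*.64,z)[:,:2]
b=S([(418.5,262),(418,374)],.078);print('bar',b,b.mean(0),np.linalg.norm(b[0]-b[1]),np.degrees(np.arctan2(-(b[0]-b[1])[0],(b[0]-b[1])[1])))
s=S([(370,240),(449,240),(445,411),(407,411)],.016);print('sole',s)
d=s[1]-s[2];a=np.arctan2(-d[0],d[1]);print(np.degrees(a),np.linalg.norm(d))
R=np.array([[np.cos(a),-np.sin(a)],[np.sin(a),np.cos(a)]])
# bar centre from sole: TR corner is at bar + (23,40); BR at (23,-96)
print(s[1]-R@[.023,.040], s[2]-R@[.023,-.096], s[0]-R@[-.033,.04])
E
python3 e.py
```

```text
bar [[ 0.57622232 -0.18433299]
 [ 0.56334277 -0.25638281]] [ 0.56978255 -0.2203579 ] 0.07319193047785542 -10.135084462089614
sole [[ 0.54475609 -0.17523906]
 [ 0.60041566 -0.1855042 ]
 [ 0.57619958 -0.31926011]
 [ 0.5466678  -0.31375614]]
-10.262059630391098 0.1359303601519151
[ 0.57065756 -0.22076686] [ 0.57066997 -0.22069834] [ 0.57010217 -0.22047817]
```

Emit:
carry_out(
  deltas=[
    [[1.1, 2.1, 5, 0, 0, -0.3, 0.5], [1.1, 2.1, 9, 0, 0, -0.3, 0.5], [1.1, 2.1, 12, 0, 0, -0.3, 0.5], [1.1, 2.1, 14, 0, 0, -0.3, 0.5], [1.1, 2.1, 15.5, 0, 0, -0.3, 0.5], [1.1, 2.1, 16, 0, 0, -0.3, 0.5], [1.1, 2.1, 16, 0, 0, -0.3, 0.5]],
  ],
  force=20,
)

```text
t: 4.0
ee_pos: [0.5705, -0.2203, 0.0546]
ee_rot: [-0.0, 0.996, -0.089, -0.0]
ft_force: [0.2, -0.7, 0.3]
width: 0.0486
```

Emit:
carry_out(
  deltas=[
    [[0, 0, 0, 0, 0, 0, 1], [0, 0, 0, 0, 0, 0, 1], [0, 0, 0, 0, 0, 0, 1], [0, 0, 0, 0, 0, 0, 1], [0, 0, 0, 0, 0, 0, 1], [0, 0, 0, 0, 0, 0, 1]],
  ],
  force=20,
)

```text
t: 4.6
ee_pos: [0.5702, -0.2209, 0.0548]
ee_rot: [-0.0, 0.996, -0.09, -0.0]
ft_force: [-2.2, 1.1, 2.6]
width: 0.012
```

Emit:
carry_out(
  deltas=[
    [[0, 0, -0.5, 0, 0, 0, 1], [0, 0, -1.5, 0, 0, 0, 1], [0, 0, -3, 0, 0, 0, 1], [0, 0, -5, 0, 0, 0, 1], [0, 0, -7, 0, 0, 0, 1], [0, 0, -9, 0, 0, 0, 1], [0, 0, -10, 0, 0, 0, 1], [0, 0, -10, 0, 0, 0, 1]],
  ],
)

```text
t: 5.4
ee_pos: [0.5706, -0.221, 0.156]
ee_rot: [0.0, 0.996, -0.09, 0.001]
ft_force: [-0.5, 0.3, -6.0]
width: 0.0116
```

```bash
cat > f.py <<'E'
from h import *
s=ctrl.get_state();p,R=pose();y=np.degrees(np.arctan2(R[1,0],R[0,0]))
print('TCP',p,'yaw',y,'tilt',R[:,2],'F',s['ft_force'],'M',s['moment'],'w',s['width'])
a=np.radians(-4.3);P=np.array([[np.cos(a),-np.sin(a)],[np.sin(a),np.cos(a)]]);c=np.array([.5827,.2154])
print('TCP in plate mm',P.T@(p[:2]-c)*1000)
E
python3 f.py; python3 c.py w3
```

```text
TCP [ 0.57064128 -0.22101201  0.15600198] yaw -10.27204270939594 tilt [ 2.06159033e-03 -9.38369412e-04 -9.99997435e-01] F [-0.46412058  0.26570747 -6.03742881] M [-0.0183647   0.00407841 -0.01126704] w 0.011596876665874466
TCP in plate mm [  20.69683744 -436.08771241]
[ 0.57064128 -0.22101201  0.15600198] -10.27204270939594
```

View pics/w3.png

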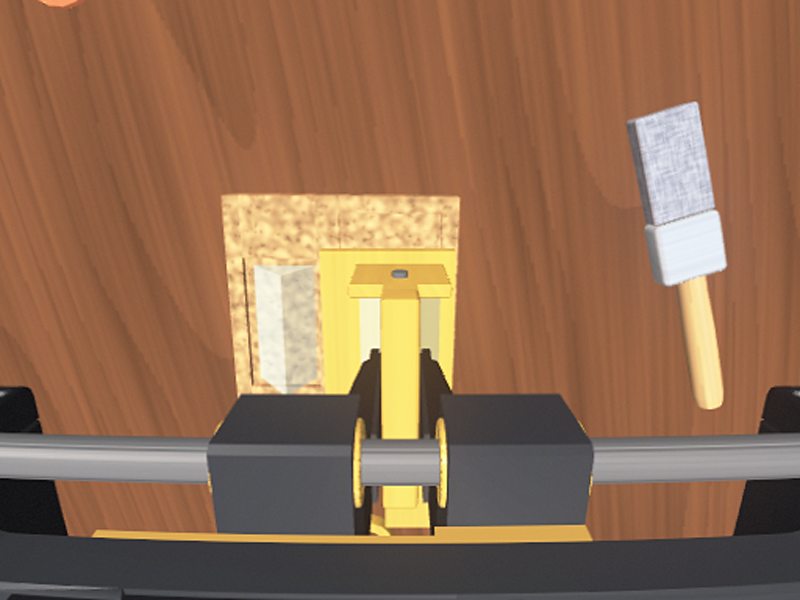

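Emit:
carry_out(
  deltas=[
    [[-0.2, -2, 0, 0, 0, -0.5, 1], [-0.5, -5.5, 0, 0, 0, -1, 1], [-0.8, -10, 0, 0, 0, -1.5, 1], [-1.2, -14.5, 0, 0, 0, -2, 1], [-1.6, -19, 0, 0, 0, -3, 1], [-2, -23.5, 0, 0, 0, -3.5, 1], [-2.4, -28, 0, 0, 0, -4, 1], [-2.8, -32.5, 0, 0, 0, -5, 1], [-3.2, -37, 0, 0, 0, -5.5, 1], [-3.5, -41, 0, 0, 0, -6, 1], [-3.7, -43.5, 0, 0, 0, -6, 1], [-3.75, -44.86, 0, 0, 0, -6, 1]],
  ],
)

```text
t: 6.65
ee_pos: [0.6127, 0.2294, 0.1531]
ee_rot: [0.0, 0.999, -0.036, -0.001]
ft_force: [0.2, 0.1, -6.3]
width: 0.0121
```

Emit:
carry_out(
  deltas=[
    [[0, 0, 1.5, 0, 0, 0, 1], [0, 0, 3, 0, 0, 0, 1], [0, 0, 4.5, 0, 0, 0, 1], [0, 0, 5.5, 0, 0, 0, 1], [0, 0, 5.5, 0, 0, 0, 1]],
  ],
)

```text
t: 7.15
ee_pos: [0.6127, 0.2265, 0.0976]
ee_rot: [0.0, 0.999, -0.038, -0.002]
ft_force: [0.5, -0.1, -5.5]
width: 0.0116
```

```bash
python3 f.py; python3 c.py w4; python3 -c "
from h import *
im=imaging.capture('scene');cv2.imwrite('pics/s4.png',cv2.resize(im[110:240,230:390],(800,650))[:600])"
```

```text
TCP [0.61269422 0.22645399 0.09763949] yaw -4.318868243308061 tilt [-3.07803674e-03 -7.35874852e-04 -9.99994992e-01] F [ 0.51179329 -0.06357744 -5.54340166] M [-0.0420381   0.06478143  0.01106328] w 0.011622473067516601
TCP in plate mm [29.08097854 13.27179935]
[0.61269422 0.22645399 0.09763949] -4.318868243308061
```

View pics/w4.png

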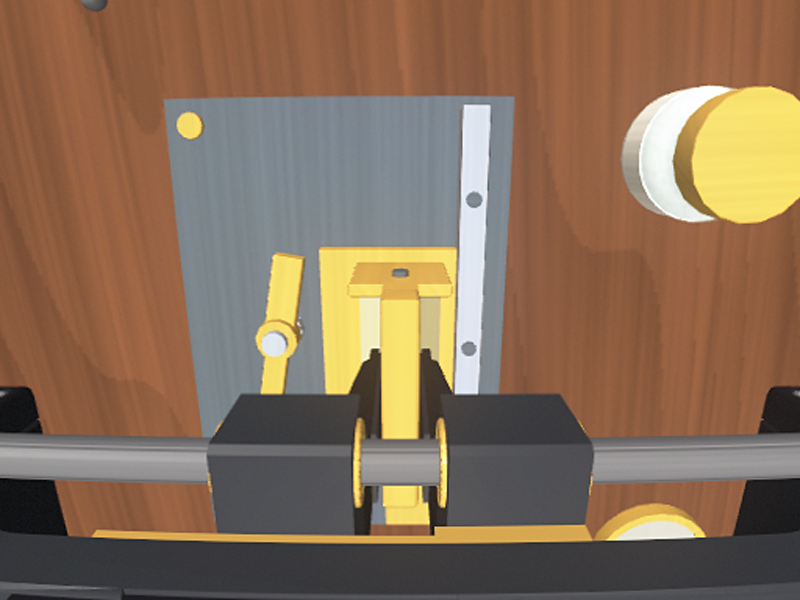

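Emit:
carry_out(
  deltas=[
    [[0, 0, 0.7, 0, 0, 0, 1], [0, 0, 1.3, 0, 0, 0, 1], [0, 0, 1.8, 0, 0, 0, 1], [0, 0, 2, 0, 0, 0, 1], [0, 0, 2, 0, 0, 0, 1]],
  ],
)

```text
t: 7.75
ee_pos: [0.6132, 0.2272, 0.0793]
ee_rot: [0.0, 0.999, -0.037, -0.0]
ft_force: [0.3, -0.1, -5.5]
width: 0.0117
```

```bash
python3 f.py
```

```text
TCP [0.61323486 0.22723706 0.07925888] yaw -4.270956222275637 tilt [-5.33684054e-04 -6.78898174e-05 -9.99999855e-01] F [ 0.31576885 -0.06118686 -5.49675158] M [-0.05174229  0.07280762 -0.07218622] w 0.011666073108821236
TCP in plate mm [29.56137936 14.09320686]
```

Emit:
carry_out(
  deltas=[
    [[0, 0, 0.2, 0, 0, 0, 1], [0, 0, 0.3, 0, 0, 0, 1], [0.05, 0, 0.3, 0, 0, 0, 1], [0.1, 0, 0.3, 0, 0, 0, 1], [0.15, 0, 0.3, 0, 0, 0, 1], [0.15, 0, 0.3, 0, 0, 0, 1]],
  ],
)

```text
t: 8.35
ee_pos: [0.615, 0.2271, 0.0767]
ee_rot: [-0.0, 0.999, -0.037, 0.0]
ft_force: [-0.1, 0.2, -6.6]
width: 0.0121
```

```bash
python3 f.py
```

```text
TCP [0.61501093 0.22714155 0.07674357] yaw -4.273135622744973 tilt [ 2.87658899e-04  1.28370363e-04 -9.99999950e-01] F [-0.10274745  0.23820581 -6.63361256] M [-0.01325166  0.05736799  0.05775523] w 0.01211415088596968
TCP in plate mm [31.33961689 14.13113002]
```

Step toward the fence until contact.

Emit:
carry_out(
  deltas=[
    [[0.05, 0, 0, 0, 0, 0, 1], [0.05, 0, 0, 0, 0, 0, 1]],
  ],
)

```text
t: 8.55
ee_pos: [0.6154, 0.2271, 0.0767]
ee_rot: [-0.0, 0.999, -0.037, 0.0]
ft_force: [-0.4, -0.4, -4.9]
width: 0.0117
```

Emit:
carry_out(
  deltas=[
    [[0.05, 0, 0, 0, 0, 0, 1], [0.05, 0, 0, 0, 0, 0, 1]],
  ],
)

```text
t: 8.75
ee_pos: [0.6159, 0.2271, 0.0767]
ee_rot: [-0.0, 0.999, -0.037, 0.0]
ft_force: [0.1, -0.4, -6.4]
width: 0.0115
```

Emit:
carry_out(
  deltas=[
    [[0.05, 0, 0, 0, 0, 0, 1], [0.05, 0, 0, 0, 0, 0, 1]],
  ],
)

```text
t: 8.95
ee_pos: [0.6163, 0.227, 0.0766]
ee_rot: [-0.0, 0.999, -0.037, -0.0]
ft_force: [-1.1, -0.3, -5.6]
width: 0.012
```

Emit:
carry_out(
  deltas=[
    [[0.05, 0, 0, 0, 0, 0, 1], [0.05, 0, 0, 0, 0, 0, 1]],
  ],
)

```text
t: 9.15
ee_pos: [0.6165, 0.227, 0.0766]
ee_rot: [0.0, 0.999, -0.037, -0.0]
ft_force: [-3.3, -0.4, -5.2]
width: 0.0114
```

Emit:
carry_out(
  deltas=[
    [[0.05, 0, 0, 0, 0, 0, 1], [0.05, 0, 0, 0, 0, 0, 1]],
  ],
)

```text
t: 9.35
ee_pos: [0.6168, 0.227, 0.0766]
ee_rot: [0.0, 0.999, -0.037, -0.001]
ft_force: [-5.3, 0.4, -3.6]
width: 0.012
```

```bash
python3 f.py
```

```text
TCP [0.61679253 0.22700428 0.07658157] yaw -4.270002158448517 tilt [-1.32491976e-03 -4.73235826e-05 -9.99999121e-01] F [-5.3140635   0.3569523  -3.58019714] M [0.12824654 1.17872549 0.04261415] w 0.012047641970465319
TCP in plate mm [33.12649129 14.1278284 ]
```

Emit:
carry_out(
  deltas=[
    [[-0.05, 0, 0.05, 0, 0, 0, 1], [-0.05, 0, 0.1, 0, 0, 0, 1], [-0.05, 0, 0.1, 0, 0, 0, 1]],
  ],
)

```text
t: 9.65
ee_pos: [0.6167, 0.2271, 0.0757]
ee_rot: [-0.0, 0.999, -0.037, -0.0]
ft_force: [-4.4, 2.4, -2.8]
width: 0.0121
```

Emit:
carry_out(
  deltas=[
    [[0, 0, 0.05, 0, 0, 0, 1], [0, 0, 0.05, 0, 0, 0, 1]],
  ],
)

```text
t: 9.85
ee_pos: [0.6168, 0.2272, 0.0755]
ee_rot: [-0.0, 0.999, -0.037, 0.0]
ft_force: [-5.4, 2.4, -0.8]
width: 0.0118
```

Emit:
carry_out(
  deltas=[
    [[0, 0, 0.05, 0, 0, 0, 1], [0, 0, 0.05, 0, 0, 0, 1]],
  ],
)

```text
t: 10.05
ee_pos: [0.6169, 0.2274, 0.0752]
ee_rot: [-0.0, 0.999, -0.037, 0.0]
ft_force: [-5.7, 2.8, 1.6]
width: 0.0118
```

Emit:
carry_out(
  deltas=[
    [[-0.05, 0, -0.05, 0, 0, 0, 1], [-0.05, 0.2, -0.05, 0, 0, 0, 1], [-0.05, 0.4, -0.05, 0, 0, 0, 1], [-0.05, 0.6, -0.05, 0, 0, 0, 1], [-0.05, 0.6, -0.05, 0, 0, 0, 1]],
  ],
)

```text
t: 10.55
ee_pos: [0.6163, 0.2214, 0.0756]
ee_rot: [-0.0, 0.999, -0.037, 0.001]
ft_force: [-3.8, 4.4, -0.0]
width: 0.0117
```

```bash
python3 f.py
```

```text
TCP [0.61625698 0.22135499 0.07557149] yaw -4.2824470721626104 tilt [ 1.21861999e-03  9.05554021e-04 -9.99998847e-01] F [-3.83060444  4.38291221 -0.01143281] M [ 0.46878676  0.86738349 -0.02032273] w 0.011687126420956543
TCP in plate mm [33.01602584  8.45428664]
```

Light contact on pin and fence; continue in 1 mm nudges.

Emit:
carry_out(
  deltas=[
    [[0, 0.1, 0, 0, 0, 0, 1], [0, 0.1, 0, 0, 0, 0, 1]],
  ],
)

```text
t: 10.75
ee_pos: [0.6162, 0.2205, 0.0756]
ee_rot: [-0.001, 0.999, -0.037, 0.001]
ft_force: [-3.7, 4.5, 0.1]
width: 0.0119
```

Emit:
carry_out(
  deltas=[
    [[0, 0.1, 0, 0, 0, 0, 1], [0, 0.1, 0, 0, 0, 0, 1]],
  ],
)

```text
t: 10.95
ee_pos: [0.6161, 0.2195, 0.0755]
ee_rot: [-0.001, 0.999, -0.037, 0.001]
ft_force: [-3.3, 4.4, -1.0]
width: 0.0116
```

Emit:
carry_out(
  deltas=[
    [[0, 0.1, 0, 0, 0, 0, 1], [0, 0.1, 0, 0, 0, 0, 1]],
  ],
)

```text
t: 11.15
ee_pos: [0.616, 0.2184, 0.0755]
ee_rot: [-0.0, 0.999, -0.037, 0.001]
ft_force: [-4.1, 2.8, -0.9]
width: 0.012
```

Emit:
carry_out(
  deltas=[
    [[0, 0.1, 0, 0, 0, 0, 1], [0, 0.1, 0, 0, 0, 0, 1]],
  ],
)

```text
t: 11.35
ee_pos: [0.6159, 0.2173, 0.0753]
ee_rot: [-0.0, 0.999, -0.037, 0.0]
ft_force: [-2.4, 4.2, -1.6]
width: 0.0117
```

Emit:
carry_out(
  deltas=[
    [[0, 0.05, 0.02, 0, 0, 0, 1], [0, 0.05, 0.02, 0, 0, 0, 1]],
  ],
)

```text
t: 11.55
ee_pos: [0.6158, 0.2163, 0.0748]
ee_rot: [0.0, 0.999, -0.037, 0.0]
ft_force: [-1.0, 0.0, -4.6]
width: 0.0117
```

Emit:
carry_out(
  deltas=[
    [[0, 0.05, 0.02, 0, 0, 0, 1], [0, 0.05, 0.02, 0, 0, 0, 1]],
  ],
)

```text
t: 11.75
ee_pos: [0.6157, 0.2158, 0.0746]
ee_rot: [0.0, 0.999, -0.037, 0.0]
ft_force: [-1.2, 0.7, -6.4]
width: 0.0117
```

Emit:
carry_out(
  deltas=[
    [[0, 0.05, 0.02, 0, 0, 0, 1], [0, 0.05, 0.02, 0, 0, 0, 1]],
  ],
)

```text
t: 11.95
ee_pos: [0.6156, 0.2154, 0.0744]
ee_rot: [0.0, 0.999, -0.037, 0.0]
ft_force: [0.2, 0.2, -5.4]
width: 0.0121
```

```bash
python3 f.py
```

```text
TCP [0.61563043 0.21537763 0.07444638] yaw -4.279259439406887 tilt [ 2.02898753e-04 -1.08059178e-05 -9.99999979e-01] F [ 0.23811064  0.16975906 -5.40926394] M [-0.01254291  0.14642036  0.01030088] w 0.01208659734729346
TCP in plate mm [32.83940916  2.44677381]
```

Emit:
carry_out(
  deltas=[
    [[0, 0, 0.05, 0, 0, 0, 1], [0, 0, 0.1, 0, 0, 0, 1], [0, 0, 0.1, 0, 0, 0, 1]],
  ],
)

```text
t: 12.25
ee_pos: [0.6156, 0.2155, 0.0735]
ee_rot: [-0.0, 0.999, -0.037, 0.0]
ft_force: [-0.6, -0.6, -6.2]
width: 0.0121
```

Emit:
carry_out(
  deltas=[
    [[0, 0, 0.05, 0, 0, 0, 1], [0, 0, 0.1, 0, 0, 0, 1], [0, 0, 0.1, 0, 0, 0, 1]],
  ],
)

```text
t: 12.55
ee_pos: [0.6155, 0.2156, 0.0724]
ee_rot: [-0.0, 0.999, -0.037, 0.0]
ft_force: [0.1, -0.3, -5.3]
width: 0.012
```

```bash
python3 f.py
```

```text
TCP [0.61553974 0.21555031 0.07244815] yaw -4.271283163487631 tilt [ 6.58827172e-05  3.94776576e-05 -9.99999997e-01] F [ 0.08407421 -0.26694489 -5.31747513] M [-0.16404304  0.13630561  0.0122675 ] w 0.011967246522909045
TCP in plate mm [32.73602842  2.61216521]
```

Emit:
carry_out(
  deltas=[
    [[0, 0, 0.1, 0, 0, 0, 1], [0, 0, 0.2, 0, 0, 0, 1], [0, 0, 0.3, 0, 0, 0, 1], [0, 0, 0.3, 0, 0, 0, 1]],
  ],
)

```text
t: 12.95
ee_pos: [0.6154, 0.2156, 0.0693]
ee_rot: [-0.0, 0.999, -0.037, -0.0]
ft_force: [-0.1, -0.1, -6.9]
width: 0.0118
```

Emit:
carry_out(
  deltas=[
    [[0, 0, 0.1, 0, 0, 0, 1], [0, 0, 0.2, 0, 0, 0, 1], [0, 0, 0.3, 0, 0, 0, 1], [0, 0, 0.3, 0, 0, 0, 1]],
  ],
)

```text
t: 13.35
ee_pos: [0.6154, 0.2155, 0.0664]
ee_rot: [-0.0, 0.999, -0.037, -0.0]
ft_force: [-0.4, -0.7, -6.2]
width: 0.0117
```

```bash
python3 f.py
```

```text
TCP [0.61544671 0.21553775 0.06635712] yaw -4.27232883776114 tilt [-1.57103617e-04  5.03718775e-05 -9.99999986e-01] F [-0.42199433 -0.71146256 -6.22038267] M [-0.27426413  0.09029943 -0.03116526] w 0.011731349865924511
TCP in plate mm [32.64420161  2.59266817]
```

Emit:
carry_out(
  deltas=[
    [[0, 0, 0.05, 0, 0, 0, 1], [0, 0, 0.1, 0, 0, 0, 1], [0, 0, 0.1, 0, 0, 0, 1]],
  ],
)

```text
t: 13.65
ee_pos: [0.6155, 0.2157, 0.0657]
ee_rot: [-0.0, 0.999, -0.037, 0.0]
ft_force: [-1.0, 0.4, -4.8]
width: 0.0119
```

Emit:
carry_out(
  deltas=[
    [[0, 0, 0.05, 0, 0, 0, 1], [0, 0, 0.05, 0, 0, 0, 1]],
  ],
)

```text
t: 13.85
ee_pos: [0.6156, 0.2158, 0.0653]
ee_rot: [-0.0, 0.999, -0.037, 0.0]
ft_force: [-1.1, 2.5, -1.2]
width: 0.0119
```

Emit:
carry_out(
  deltas=[
    [[0, 0, 0.05, 0, 0, 0, 1], [0, 0, 0.05, 0, 0, 0, 1]],
  ],
)

```text
t: 14.05
ee_pos: [0.6156, 0.2159, 0.0649]
ee_rot: [-0.0, 0.999, -0.037, 0.0]
ft_force: [-3.2, 4.4, 1.7]
width: 0.012
```

```bash
python3 f.py
```

```text
TCP [0.61556667 0.21586736 0.06491945] yaw -4.267683716729588 tilt [ 4.88540019e-04  4.77435998e-04 -9.99999767e-01] F [-3.18478705  4.40966551  1.70911684] M [ 0.31718336  0.58392078 -0.02686632] w 0.011971120850545155
TCP in plate mm [32.73911364  2.93034759]
```

Emit:
carry_out(
  deltas=[
    [[0, 0, 0, 0, 0, 0, 0.85], [0, 0, 0, 0, 0, 0, 0.75], [0, 0, 0, 0, 0, 0, 0.6], [0, 0, 0, 0, 0, 0, 0.5], [0, 0, 0, 0, 0, 0, 0.5]],
  ],
)

```text
t: 14.55
ee_pos: [0.6156, 0.2155, 0.0645]
ee_rot: [-0.0, 0.999, -0.037, 0.0]
ft_force: [0.9, -0.7, 0.4]
width: 0.0409
```

Emit:
carry_out(
  deltas=[
    [[0, 0, -1, 0, 0, 0, 0.5], [0, 0, -3, 0, 0, 0, 0.5], [0, 0, -6, 0, 0, 0, 0.5], [0, -1, -10, 0, 0, 0, 0.5], [0, -2, -14, 0, 0, 0, 0.5], [0, -3, -15, 0, 0, 0, 0.5], [0, -3, -15, 0, 0, 0, 0.5]],
  ],
)

```text
t: 15.25
ee_pos: [0.6182, 0.2466, 0.2168]
ee_rot: [-0.001, 0.999, -0.037, 0.002]
ft_force: [-0.5, 0.3, -1.3]
width: 0.0475
```

```bash
python3 f.py; python3 c.py w5 keeper_peg; python3 -c "
import cv2;im=cv2.imread('pics/w5.png');"
```

```text
TCP [0.61815143 0.24657216 0.21678182] yaw -4.213111804693796 tilt [ 0.00370306  0.0012676  -0.99999234] F [-0.51200071  0.32174044 -1.32397265] M [-0.07438426  0.12466317  0.05203567] w 0.047503144893378944
TCP in plate mm [33.01439008 33.74251518]
[0.61815143 0.24657216 0.21678182] -4.213111804693796
keeper_peg [([197.6, 194.3], 0.73), ([143.0, 13.5], 0.17)]
```

View pics/w5.png

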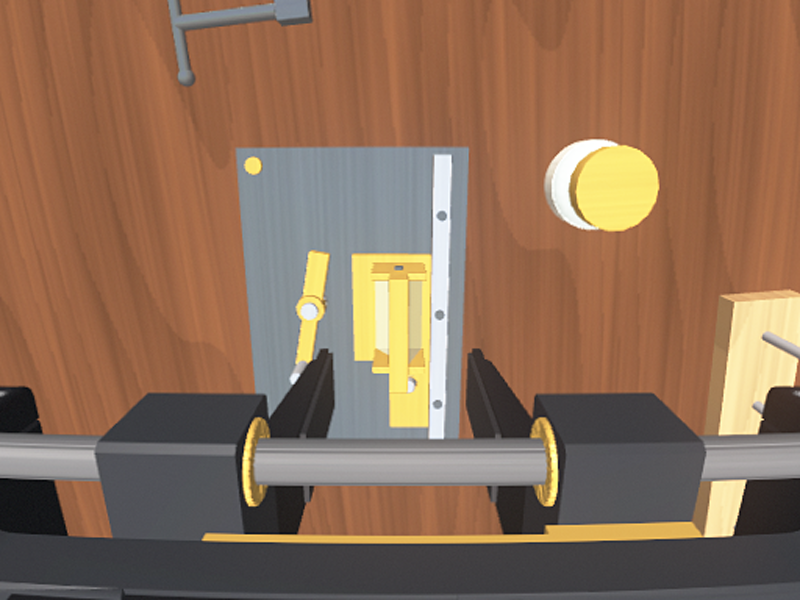

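Emit:
carry_out(
  deltas=[
    [[-3, 3, 0, 0, 0, 4, 0.6], [-5.5, 5.5, 0, 0, 0, 8, 0.6], [-7.06, 7.2, 2, 0, 0, 9.8, 0.6], [-7.06, 7.2, 6, 0, 0, 9.8, 0.6], [-7.06, 7.2, 9, 0, 0, 9.8, 0.6], [-7.06, 7.2, 11, 0, 0, 9.8, 0.6], [-7.06, 7.2, 11, 0, 0, 9.8, 0.6]],
  ],
  force=6,
)

```text
t: 16.05
ee_pos: [0.5399, 0.1779, 0.1008]
ee_rot: [0.001, 0.992, -0.123, -0.003]
ft_force: [-0.8, 0.1, -0.0]
width: 0.0378
```

```bash
python3 f.py; python3 c.py w6 keeper_peg
```

```text
TCP [0.53985836 0.17794831 0.10075066] yaw -14.105084411266779 tilt [-0.00719738 -0.00149042 -0.99997299] F [-8.43614809e-01  9.64943491e-02 -3.31632969e-04] M [-0.11136911  0.05539117 -0.02879263] w 0.037795287698980475
TCP in plate mm [-39.91296759 -40.55848071]
[0.53985836 0.17794831 0.10075066] -14.105084411266779
keeper_peg [([257.2, 139.5], 0.64)]
```

View pics/w6.png

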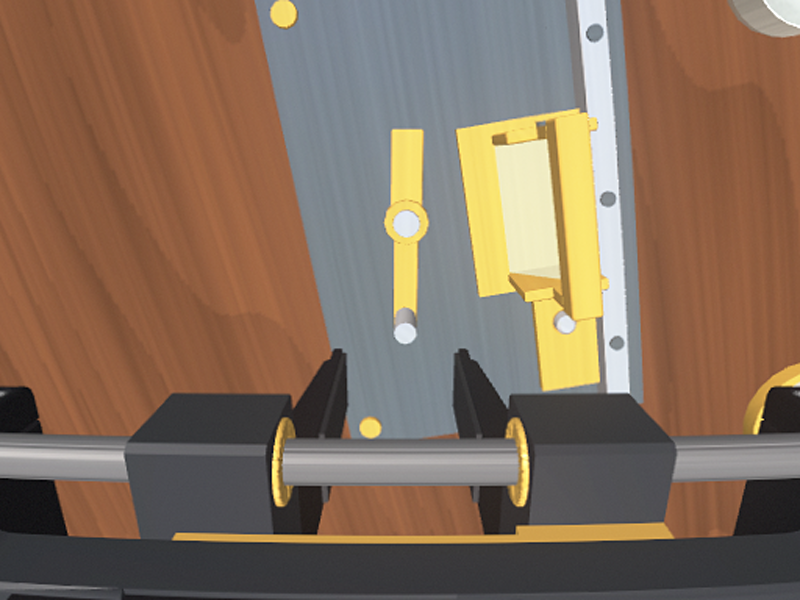

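```bash
python3 - <<'E'
from h import *
p,R=pose();print(p,R[:,2])
for px,z in(((405,333),.0605),((406,223),.042)):
    w=ray('wrist',np.array([px])*.64,z)[0];print(w,R.T@(w-p)*100)
E
```

```text
[0.54162642 0.17853679 0.1039351 ] [-1.98676122e-03 -3.70898224e-04 -9.99997958e-01]
[0.54333693 0.18024022 0.0605    ] [ 0.13240337 -0.21052929  4.34309829]
[0.55483969 0.22414765 0.042     ] [ 0.18234643 -4.75076594  6.18918067]
```

Emit:
carry_out(
  deltas=[
    [[0.05, 0, 2, 0, 0, 0, 0.6], [0.05, 0, 4, 0, 0, 0, 0.6], [0.05, 0, 5.5, 0, 0, 0, 0.6], [0.05, 0, 6.3, 0, 0, 0, 0.6], [0.05, 0, 6.3, 0, 0, 0, 0.6], [0.05, 0, 6.3, 0, 0, 0, 0.6]],
  ],
)

```text
t: 16.75
ee_pos: [0.5429, 0.1789, 0.0424]
ee_rot: [-0.0, 0.992, -0.122, 0.001]
ft_force: [-0.9, 0.4, 1.0]
width: 0.0379
```

```bash
python3 f.py
```

```text
TCP [0.5428876  0.17888977 0.04240574] yaw -14.071620489220148 tilt [ 1.08135630e-03  2.90390999e-04 -9.99999373e-01] F [-0.92210107  0.36704498  0.95901923] M [-0.08086621  0.07996297 -0.00350628] w 0.03794245572595645
TCP in plate mm [-36.96284533 -39.39253941]
```

Emit:
carry_out(
  deltas=[
    [[0, -0.1, 0.2, 0, 0, 0, 0.85], [0, -0.1, 0.2, 0, 0, 0, 1], [0, -0.1, 0.2, 0, 0, 0, 1], [0, -0.1, 0.2, 0, 0, 0, 1], [0, -0.1, 0.2, 0, 0, 0, 1]],
  ],
  force=6,
)

```text
t: 17.25
ee_pos: [0.5427, 0.1798, 0.0397]
ee_rot: [-0.0, 0.992, -0.122, 0.0]
ft_force: [-0.9, 0.5, 1.6]
width: 0.0095
```

```bash
cat > g.py <<'E'
from h import *
import sys
# arc rows: pivot world, remaining angle
p,R=pose();piv=np.array([.5542,.2239]);
s=ctrl.get_state();print(p,s['width'],s['ft_force'])
r=p[:2]-piv;print('radius',np.linalg.norm(r))
a=np.radians(-4.3);P=np.array([[np.cos(a),-np.sin(a)],[np.sin(a),np.cos(a)]]);rp=P.T@r
th=np.arctan2(-rp[0],-rp[1]);print('theta',np.degrees(th))
yaw=np.arctan2(R[1,0],R[0,0]);tx=np.array([np.cos(yaw),np.sin(yaw)]);ty=np.array([np.sin(yaw),-np.cos(yaw)])
N=int(sys.argv[1]);step=float(sys.argv[2])
for k in range(1,N+1):
    t=-np.radians(step*k);q=np.array([[np.cos(t),-np.sin(t)],[np.sin(t),np.cos(t)]])@r-r
    print([round(100*q@tx,2),round(100*q@ty,2),0,0,0,round(step*k,1),1])
E
python3 g.py 12 6.75
```

```text
[0.54271866 0.17980329 0.0397035 ] 0.009533781522720617 [-0.89877371  0.47242977  1.61166516]
radius 0.04556688764533856
theta 10.293926649297866
[np.float64(-0.54), np.float64(-0.04), 0, 0, 0, 6.8, 1]
[np.float64(-1.06), np.float64(-0.14), 0, 0, 0, 13.5, 1]
[np.float64(-1.57), np.float64(-0.3), 0, 0, 0, 20.2, 1]
[np.float64(-2.06), np.float64(-0.52), 0, 0, 0, 27.0, 1]
[np.float64(-2.52), np.float64(-0.79), 0, 0, 0, 33.8, 1]
[np.float64(-2.95), np.float64(-1.12), 0, 0, 0, 40.5, 1]
[np.float64(-3.33), np.float64(-1.49), 0, 0, 0, 47.2, 1]
[np.float64(-3.67), np.float64(-1.91), 0, 0, 0, 54.0, 1]
[np.float64(-3.95), np.float64(-2.37), 0, 0, 0, 60.8, 1]
[np.float64(-4.18), np.float64(-2.85), 0, 0, 0, 67.5, 1]
[np.float64(-4.36), np.float64(-3.36), 0, 0, 0, 74.2, 1]
[np.float64(-4.47), np.float64(-3.88), 0, 0, 0, 81.0, 1]
```

Emit:
carry_out(
  deltas=[
    [[-0.27, -0.01, 0, 0, 0, 3.4, 1], [-0.54, -0.04, 0, 0, 0, 6.8, 1], [-0.8, -0.09, 0, 0, 0, 10.1, 1], [-1.06, -0.14, 0, 0, 0, 13.5, 1], [-1.32, -0.22, 0, 0, 0, 16.9, 1], [-1.57, -0.3, 0, 0, 0, 20.2, 1], [-1.82, -0.41, 0, 0, 0, 23.6, 1], [-2.06, -0.52, 0, 0, 0, 27, 1]],
  ],
)

```text
t: 18.05
ee_pos: [0.5239, 0.1897, 0.0397]
ee_rot: [0.0, 0.936, -0.352, 0.0]
ft_force: [0.7, -1.7, 1.6]
width: 0.0096
```

```bash
python3 g.py 8 6.75
```

```text
[0.52393798 0.18965694 0.03969338] 0.009597368326256807 [ 0.74291587 -1.65895651  1.64999801]
radius 0.04569876136650366
theta 37.168370450626675
[np.float64(-0.54), np.float64(-0.03), 0, 0, 0, 6.8, 1]
[np.float64(-1.07), np.float64(-0.13), 0, 0, 0, 13.5, 1]
[np.float64(-1.58), np.float64(-0.29), 0, 0, 0, 20.2, 1]
[np.float64(-2.07), np.float64(-0.51), 0, 0, 0, 27.0, 1]
[np.float64(-2.54), np.float64(-0.78), 0, 0, 0, 33.8, 1]
[np.float64(-2.96), np.float64(-1.11), 0, 0, 0, 40.5, 1]
[np.float64(-3.35), np.float64(-1.48), 0, 0, 0, 47.2, 1]
[np.float64(-3.69), np.float64(-1.9), 0, 0, 0, 54.0, 1]
```

Emit:
carry_out(
  deltas=[
    [[-0.27, -0.01, 0, 0, 0, 3.4, 1], [-0.54, -0.03, 0, 0, 0, 6.8, 1], [-0.8, -0.08, 0, 0, 0, 10.1, 1], [-1.07, -0.13, 0, 0, 0, 13.5, 1], [-1.33, -0.21, 0, 0, 0, 16.9, 1], [-1.58, -0.29, 0, 0, 0, 20.2, 1], [-1.83, -0.4, 0, 0, 0, 23.6, 1], [-2.07, -0.51, 0, 0, 0, 27, 1]],
  ],
)

```text
t: 18.85
ee_pos: [0.5116, 0.2072, 0.0397]
ee_rot: [0.0, 0.828, -0.561, -0.0]
ft_force: [-0.0, -1.7, 2.0]
width: 0.0098
```

```bash
python3 g.py 4 6.5
```

```text
[0.51160175 0.20716141 0.03968024] 0.009789655330348538 [-0.04132531 -1.66225621  2.02336174]
radius 0.04576889098653645
theta 64.2481143344844
[np.float64(-0.52), np.float64(-0.03), 0, 0, 0, 6.5, 1]
[np.float64(-1.03), np.float64(-0.12), 0, 0, 0, 13.0, 1]
[np.float64(-1.53), np.float64(-0.27), 0, 0, 0, 19.5, 1]
[np.float64(-2.0), np.float64(-0.47), 0, 0, 0, 26.0, 1]
```

Emit:
carry_out(
  deltas=[
    [[-0.26, -0.01, 0, 0, 0, 3.2, 1], [-0.52, -0.03, 0, 0, 0, 6.5, 1], [-0.78, -0.07, 0, 0, 0, 9.7, 1], [-1.03, -0.12, 0, 0, 0, 13, 1], [-1.28, -0.19, 0, 0, 0, 16.2, 1], [-1.53, -0.27, 0, 0, 0, 19.5, 1], [-1.77, -0.37, 0, 0, 0, 22.7, 1], [-2, -0.47, 0, 0, 0, 26, 1], [-2, -0.47, 0, 0, 0, 26, 1]],
  ],
)

```text
t: 19.75
ee_pos: [0.5085, 0.2273, 0.0397]
ee_rot: [-0.0, -0.681, 0.732, -0.0]
ft_force: [-1.2, -3.5, 2.2]
width: 0.0099
```

```bash
python3 g.py 0 6.5
```

```text
[0.50851905 0.22734233 0.03965474] 0.009862815230075745 [-1.16028821 -3.48287954  2.21457147]
radius 0.045810465722599725
theta 90.00942806318068
```

Emit:
carry_out(
  deltas=[
    [[0, 0, 0, 0, 0, 0, 0.85], [0, 0, 0, 0, 0, 0, 0.75], [0, 0, 0, 0, 0, 0, 0.65], [0, 0, 0, 0, 0, 0, 0.6], [0, 0, -1.5, 0, 0, 0, 0.6], [0, 0, -4, 0, 0, 0, 0.6], [0, 0, -8, 0, 0, 0, 0.6], [0, 0, -12, 0, 0, 0, 0.6], [0, 0, -16, 0, 0, 0, 0.6], [0, 0, -18, 0, 0, 0, 0.6], [0, 0, -18, 0, 0, 0, 0.6]],
  ],
)

```text
t: 20.85
ee_pos: [0.5095, 0.2279, 0.2225]
ee_rot: [0.002, -0.682, 0.732, -0.001]
ft_force: [0.4, 0.1, -0.2]
width: 0.0383
```

```bash
python3 f.py; python3 c.py w7; python3 -c "
from h import *
im=imaging.capture('scene');cv2.imwrite('pics/s7.png',cv2.resize(im[150:225,250:350],(800,600),interpolation=cv2.INTER_CUBIC))"
```

```text
TCP [0.50954436 0.22792234 0.22250669] yaw -94.05988590091448 tilt [ 0.00513546  0.00171027 -0.99998535] F [ 0.35442293  0.10167154 -0.16458703] M [-0.02226543  0.19345299 -0.01690927] w 0.03826756424376971
TCP in plate mm [-73.88862971   7.00196963]
[0.50954436 0.22792234 0.22250669] -94.05988590091448
```

View pics/w7.png

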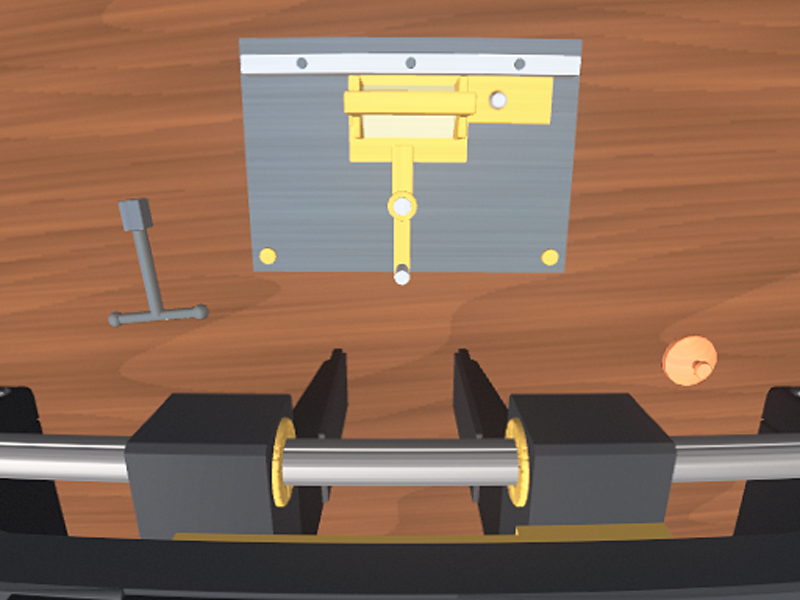

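View pics/s7.png

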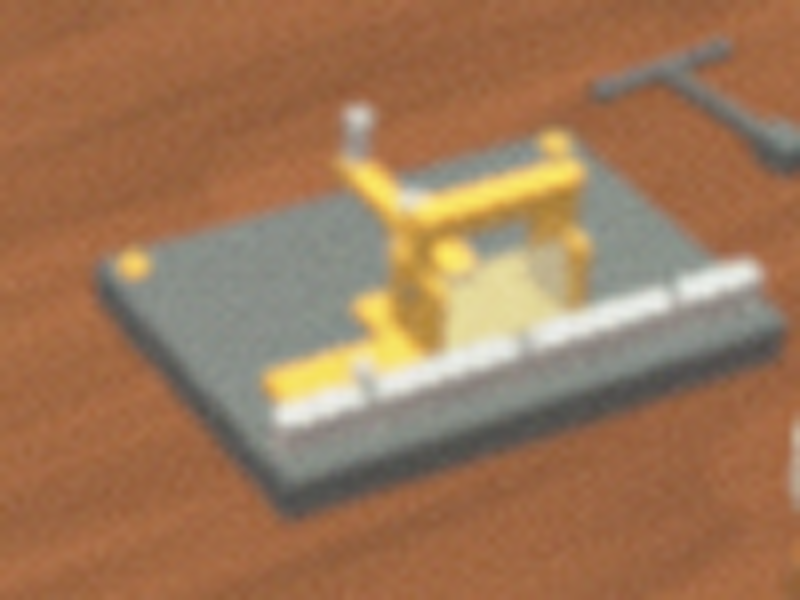

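w7 shows the pin through the hole at (498,100), the sole's edge along the fence, and the keeper square at 90° with its nose over the sole at (402,150). In s7 the sole looks flat on the deck, and the gripper is clear.

```bash
python3 -c "
from h import *
print(ctrl.job_done())"
```

```text
the job is handed in; nothing more can be done
None
```

The framed prism is seated over the locating pin with its edge along the fence. The keeper is turned to about 90° with its nose over the sole. The arm is clear, and I handed the job in at about 21 s of the 72 s allowed.

- **Seating:** I nudged the prism along the fence until its hole dropped over the pin, about 11–12 mm of travel. It met the deck about 10 mm below where the sole had been riding on the pin, which matches the pin's height, so it should be fully home. The last pictures show the pin through the hole and the sole flat, but the camera resolution could not confirm flushness to the millimetre.
- **Forces:** Contact forces read at the end of each move stayed under about 7 N. The grip was 20 N on the prism and 6 N on the keeper peg.
- **Disagreements:** The fence contact came about 0.8 mm further in x than my image estimate, and the pin about 1.5 mm off in y. Both are within the stated calibration.
- **Other things:** I touched nothing else on the bench or in the nest. I did not look at the nest again after lifting the prism out.

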